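# Find the socket that fits the capped fixture nut

## Task

On the green welding fixture, lift the yellow spatter cap off the nut it covers and stand it, knob up, in the round red dish. Then try the sockets from the blue tray on that nut to find the one of the three that fits, standing any that does not fit back upright in the tray. Finish while holding the fitting socket, pushed fully home on the nut and upright: do not let go of it, and leave the other things on the bench alone.

Things in the scene. Friction and masses are not known exactly. Their poses are not given: they have to be found in the camera images.
- nut (a point): Centre of the top face of the nut to work on, at first hidden under the cap. Fixed. z up; a pair of its flats faces this frame's x (corners to y). 18 mm high, top edge bevelled 3.5 mm high by 2.5 mm; a stud up to 14 mm thick rises 8 mm above it. Its size is unknown: 17, 25 or 33 mm across flats, for the small, middle or large socket. A fitting socket stops with its mouth 18 mm below this point.
- collar_rim (a point): Centre of the top rim of the steel collar round that nut, 12 mm above the nut's top, 45 mm above the bench. Collar 64 mm outside, bore 33, 43 or 53 mm to match the nut. A too large socket stops on this rim; a too small one stops on the nut's top (within 1 mm), 12 mm lower. A fitting one, flats to flats, has 1.25 mm play a side on the nut, 2.5 mm in the collar.
- plate: Green fixture plate, fixed, 180 x 170 x 15 mm, origin under its centre, z up, x as the nut's x. It carries the collar of the nut to work on at (-42, 0) mm and two like collars with open nuts of the other two sizes at (45, 45) and (45, -45) mm; those are not to be worked on.
- cap_center (a point): Centre, half-way up, of the yellow plastic spatter cap, which starts loosely over the collar of the nut, resting on its rim. Whole height 46 mm (this point is 23 mm above the skirt's lower edge): a disc with skirt, 76 mm across and 18 mm high, and on top a round knob 24 mm across and 28 mm high to lift it by. The skirt overlaps the collar by 14 mm with 2.5 mm play all round. z is up.
- dish_floor (a point): Centre of the inner floor of the round red dish for the cap, fixed to the bench. Floor 5 mm above the bench, inside 90 mm across, outside 100 mm, rim 9 mm above the floor. z is up.
- tray: The blue socket tray, fixed to the bench, origin under its centre: 229 mm long in its x, 80 mm in its y, 16 mm high, floor 4 mm thick, walls 4 mm. Two dividers make three compartments about 71 mm square inside, centred at x = -75, 0 and +75 mm; one socket stands at each centre at the start, in any order, turned up to 0.35 rad from the tray. z is up.
- socket_small_center (a point): Centre, half-way up (38.5 mm over the mouth), of the smallest of three steel sockets, standing mouth down. Height 77 mm: round body 28 mm across, 45 high; on it a dark 20 mm square adapter post, 32 high, sides facing the socket's x and y. Hex bore from below 30 mm deep, 19.5 mm across flats, a pair of flats facing its x (corners to y). About 120 g. z up.
- socket_medium_center (a point): Centre, half-way up (38.5 mm over the mouth), of the middle of three steel sockets, standing mouth down. Height 77 mm: round body 38 mm across, 45 high; on it a dark 20 mm square adapter post, 32 high, sides facing the socket's x and y. Hex bore from below 30 mm deep, 27.5 mm across flats, a pair of flats facing its x (corners to y). About 200 g. z up.
- socket_large_center (a point): Centre, half-way up (38.5 mm over the mouth), of the largest of three steel sockets, standing mouth down. Height 77 mm: round body 48 mm across, 45 high; on it a dark 20 mm square adapter post, 32 high, sides facing the socket's x and y. Hex bore from below 30 mm deep, 35.5 mm across flats, a pair of flats facing its x (corners to y). About 300 g. z up.
- hammer: Loose hammer lying at the back of the bench, to be left alone.
- brush: Loose brush lying at the left of the bench, to be left alone.
- marker: Loose flat red marker, 150 x 14 x 11 mm, lying near the robot on its right, to be left alone.
- angle_offcut: Loose piece of angle steel, 100 mm long and 40 mm high, at the right, to be left alone.
- washer: Loose steel washer, 48 mm across and 6 mm thick, lying near the robot on its left, to be left alone.
- magnet_square: Loose red L-shaped magnet, 16 mm high, at the back right, to be left alone.
- spray_can: Loose spray can, 120 mm high and 54 mm across, standing at the back left, to be left alone.
There are look-alikes about, which are no part of the job. Of the things that look like the part that bears cap_center, the middle-sized one is meant. Leave any purple look-alike of the part that bears socket_large_center alone.

How it is judged:
By the outcome, as a careful person would: the job done as asked, in the order asked, and still so for the second after the job is handed in, while the arm keeps its last pose, push and grip.
It also fails if it takes over 72 s, if anything falls off the work surface, if the arm or the gripper's body presses on something with over 40 N, if the wrist force passes 120 N, or if a joint passes its speed limit or range.

## Robot

A 6-joint arm with a two-finger parallel gripper is mounted at the origin on the work surface. World frame = base frame: x ahead of the robot, y to its left, z up, the work surface at z = 0. Lengths are in m, angles in rad, forces in N, time in s.
With the tool pointing down it reaches from about 0.375 to 0.75 m from the base axis. Payload 9 kg.
Tool frame: the origin (TCP) lies between the finger pads; the fingertips stand r.tips_ahead ahead of it and the grasp point (between the pads) is the TCP (r.tips_ahead is the distance from the TCP to the fingertips, in m); x points along the fingers, y is the direction in which the jaws open and shut, and the axes are right-handed (so a half turn about x gives the same grasp; the last joint's range is limited). The gripper opens to 85 mm and grips with 20 to 120 N. Pads are 22 mm wide; open, the fingers measure 114 mm over their backs; the gripper's body (76 mm by 85 mm) begins 54 mm behind the grasp point. The pads swing forward as they close: fully open they stand 13 mm farther back than shut.
Start: joints at [1.077, 0.104, 0.097, 1.564, 0, 1.353], TCP at [0.163, 0.577, 0.25] pointing down, gripper open.
Joint ranges: [-2.99, 2.99], [-0.84, 1.86], [-1.1, 1.16], [-1.84, 2.11], [-1.51, 1.56], [-3.14, 3.14]. Speed limits (rad/s): [2.22, 2.22, 2.57, 3.14, 3.14, 3.14].

## Interface

Orientations are given as a 3x3 rotation matrix whose columns are the frame's x, y, z axes.
In Python, from rig import r gives the robot as it stands.
- The arm moves only by the shell command python3 -m jog 'ROWS'. ROWS is JSON, a list of rows, each a list of 7 numbers: the turn, a rotation vector about the world's x, y, z in degrees, then the shift along the world's x, y, z in cm, then the gripper command: -1 is fully open, 1 is shut, values between are in proportion. A call has 1 to 5 rows; each row is the pose to reach, as a shift and turn from the pose measured when the call began; what a row does not reach only later rows make up. A row lasts 1/10 s, in which the tool goes at most 50 mm and 8.59 degrees, less where a joint would pass 70% of its speed; a pose out of reach is approached as far as the arm can. A call with a gripper value outside its range is refused whole. The fingers move at their own pace and stop on an object; the grip force is fixed at half the most. Time passes only in rows, so rows that repeat a pose let the fingers close. It gives the time, the measured TCP pose, the force and the opening at its end, in the units of the state.
- r.observe(): the state, without advancing time (a new reading comes with each control period).
- r.capture(name): name is "scene" or "top" or "wrist"; returns the picture (480x640x3 uint8, red, green, blue); there is no depth.
- r.camera_info(name): a dict with "mtx" (3x3 intrinsics, pixels), "extrinsics" (4x4, takes a point from world to camera coordinates). Camera axes: x right, y up, looking along -z (the intrinsics and any distortion apply to the point x, -y, -z); pixel columns grow to the right and rows downward; lengths in m; the calibration is good to about 2 mm. A picture is of the moment at which its call begins: read the wrist's pose just before it. camera_info takes no time and is no camera call; for the wrist camera it gives the pose at the moment of the call.
- r.hand_in(): hands the job in, once; it reports no verdict.
Trained networks look in the newest picture that a camera, given by its name, has taken for a name from the list of things; names that differ only in an ending like _2 or _b are one class to them, and where a whole thing is asked for, a point or a joint stands for the part that bears it (a point fixed in the world has none). Each returns a list of dicts, best first, with "p" (0 to 1); they miss things now and then, are a little off and sometimes report something else, mostly with a low value. They report only what shows in the picture. A call takes as long as a camera call. They do not tell look-alikes from the thing itself.
- r.find_in(camera, query): "pixel" ([row, column] in pixels, amid what is visible of it).
- r.cut_out(camera, query): "region" (480x640 bool, what is visible of it) and "pixel" ([row, column] in pixels, amid what is visible of it).
The state is a dict: "clock": time; "q": joint angles; "dq": joint speeds; "joint_efforts": joint torques, N m; "tcp_pos": TCP position; "eef_rot": TCP orientation; "force": force on the tool from outside, world axes, zero at the start; "ft_torque": the same for the moment, N m; "gripper_width": opening from 0.0 (shut) to 1.0 (fully open).
Only numpy, scipy, OpenCV 4.12 (cv2) and the standard library are available. Lean on these libraries where they do the work, as an engineer would, in place of code of your own. Each camera call takes 0.05 s, during which the arm holds its last target. There are 200 camera calls.

## Working session

There is one attempt and no reset: what is moved stays moved. The work goes in short steps, Python scripts to look and compute and a shell command to move; the robot and the scene stay as the last step left them, time stands still between calls to the robot, and variables do not carry over. Pictures are saved under pics/ and viewed, about 8 in all and at most 12, crops included, and the job is handed in when it is done.

```bash
ls; mkdir -p pics
python3 - <<'E'
from rig import r
import cv2,numpy as np
print(r.tips_ahead,r.observe())
for c in("top","scene"):
    im=r.capture(c);cv2.imwrite(f"pics/{c}0.png",im[:,:,::-1])
    print(c,r.camera_info(c))
    for q in["cap_center","dish_floor","tray","plate","socket_small_center","socket_medium_center","socket_large_center"]:
        try:print(q,[(d["pixel"],round(d["p"],2)) for d in r.find_in(c,q)])
        except Exception as e:print(q,e)
E
```

```text
pics
0.019 {'clock': 0.0, 'q': array([1.07729768e+00, 1.04694444e-01, 9.64399769e-02, 1.56388332e+00,
       7.64344686e-07, 1.35310980e+00]), 'dq': array([ 0.00039175, -0.00123676,  0.00035699, -0.00011798,  0.00164195,
       -0.00117896]), 'joint_efforts': array([ 6.15419904e-04, -5.56933737e+01,  5.03647435e+01,  1.70578453e-02,
       -3.01159162e-04,  7.96218728e-06]), 'tcp_pos': array([0.16322869, 0.57704634, 0.24950902]), 'eef_rot': array([[-6.36134980e-04,  2.72328031e-01,  9.62204260e-01],
       [-1.18103401e-03,  9.62203579e-01, -2.72328620e-01],
       [-9.99999100e-01, -1.30963372e-03, -2.90462688e-04]]), 'force': array([-1.00070811, -0.80272963,  0.2455718 ]), 'ft_torque': array([ 0.01863109,  0.02616422, -0.02398586]), 'gripper_width': 1.0031911587919704}
top {'mtx': array([[529.86380186,   0.        , 314.06743139],
       [  0.        , 529.86380186, 239.49486686],
       [  0.        ,   0.        ,   1.        ]]), 'extrinsics': array([[-1.27787084e-02, -9.99897074e-01, -6.52273188e-03,
        -2.39360017e-04],
       [ 9.88211588e-01, -1.36241009e-02,  1.5248685
[... 873 characters left out ...]
452472, -0.18340526,  0.77518538,  0.30104   ],
       [ 0.73482837,  0.24729843,  0.63156215, -1.72629324],
       [ 0.        ,  0.        ,  0.        ,  1.        ]])}
cap_center [([206.4, 338.7], 0.9), ([232.1, 341.9], 0.71), ([250.7, 271.6], 0.64), ([224.1, 166.4], 0.52)]
dish_floor [([268.5, 456.6], 0.85), ([258.6, 335.2], 0.69)]
tray [([236.0, 216.5], 0.62)]
plate [([261.9, 334.9], 0.95), ([280.2, 228.7], 0.42)]
socket_small_center [([327.5, 383.5], 0.72), ([199.2, 291.4], 0.72), ([232.1, 202.3], 0.65), ([219.9, 221.7], 0.5), ([219.4, 392.5], 0.23)]
socket_medium_center [([203.4, 240.8], 0.75), ([261.5, 542.5], 0.6)]
socket_large_center [([221.2, 224.4], 0.9), ([183.7, 244.8], 0.86)]
```

```bash
python3 -c "
import cv2
a=cv2.imread('pics/top0.png')[130:380,130:510]
cv2.imwrite('pics/top0c.png',cv2.resize(a,(800,526),interpolation=3))"
```

```text
(no output)
```

View pics/top0c.png

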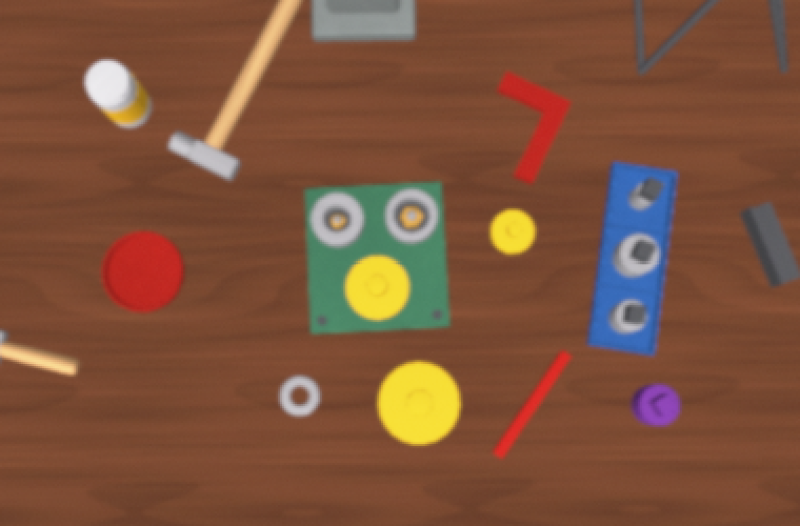

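View pics/scene0.png

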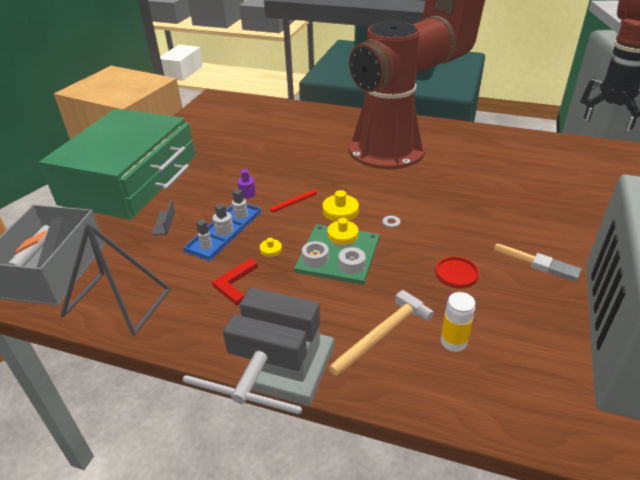

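```bash
cat > h.py <<'E'
import numpy as np,cv2
from rig import r
def ray(c,rc,z,info=None):
    i=info or r.camera_info(c);K,E=i["mtx"],i["extrinsics"]
    rc=np.atleast_2d(rc).astype(float)
    d=np.c_[(rc[:,1]-K[0,2])/K[0,0],-(rc[:,0]-K[1,2])/K[1,1],-np.ones(len(rc))]@E[:3,:3]
    o=-E[:3,:3].T@E[:3,3]
    return o+d*((z-o[2])/d[:,2])[:,None]
def proj(c,P,info=None):
    i=info or r.camera_info(c);K,E=i["mtx"],i["extrinsics"]
    p=np.atleast_2d(P)@E[:3,:3].T+E[:3,3]
    return np.c_[K[1,2]-K[1,1]*p[:,1]/-p[:,2], K[0,2]+K[0,0]*p[:,0]/-p[:,2]]
def big(mask,n=1):
    k,l,s,c=cv2.connectedComponentsWithStats(mask.astype(np.uint8))
    o=np.argsort(-s[1:,4])[:n]+1
    return [np.argwhere(l==j) for j in o]
def rect(rcs,c,z,info=None):
    p=ray(c,rcs,z,info)[:,:2]
    (cx,cy),(w,h),a=cv2.minAreaRect((p*1000).astype(np.float32))
    return np.round([cx,cy,w,h,a],1)
E
python3 - <<'E'
from h import *
im=cv2.imread("pics/top0.png");b,g,rd=[im[:,:,k].astype(int) for k in range(3)]
i=r.camera_info("top");E=i["extrinsics"];print("cam",-E[:3,:3].T@E[:3,3])
roi=np.zeros(b.shape,bool);roi[130:380,130:510]=1
yel=(rd>180)&(g>150)&(b<110)&roi
gr=(g>rd+25)&(g>b+15)&roi
print("plate",rect(big(gr)[0],"top",.015))
print("tray",rect(big((b>rd+50)&roi)[0],"top",.016))
red=(rd>140)&(g<60)&(b<60)&roi
for q in big(red,1):print("dish",rect(q,"top",.014))
for q in big(yel,3):print("cap",q.mean(0),rect(q,"top",.05),rect(q,"top",.018))
for k in big((b<110)&(rd<110)&(abs(b-rd)<20)&roi,12):print("dark",k.mean(0),len(k),rect(k,"top",.081))
E
```

```text
cam [ 0.36787    -0.01387395  1.36940452]
plate [545.4   7.  178.3 167.1   2.2]
tray [ 540.7 -306.1   80.7  228.4   80. ]
dish [532.  294.7  98.8  96.   89.2]
cap [321.15594059 328.59240924] [368.4 -40.8  96.   92.4  89.3] [368.4 -41.4  98.3  94.7  89.3]
cap [266.30874317 308.72677596] [503.6   5.7  75.1  72.8  89.2] [506.9   6.2  76.9  74.6  89.2]
cap [239.71346705 373.05157593] [ 568.3 -156.2   50.5   50.9   89.2] [ 573.1 -159.7   51.7   52.2   89.2]
dark [245.76122083 495.75583483] 557 [ 545.9 -452.8   93.2   36.6   19.2]
dark [251.60655738 307.50819672] 366 [536.8   6.3 171.2 161.6   2.1]
dark [146.19409283 444.07594937] 237 [ 798.4 -356.4   95.    89.3   89.1]
dark [144.29220779 499.83766234] 154 [ 798.  -479.5   86.9   13.8    1.2]
dark [248.95081967 434.55737705] 61 [ 539.6 -303.    17.3   20.3   61.4]
dark [219.8245614  438.40350877] 57 [ 612.  -315.8   16.4   20.5   61.5]
dark [278.78571429 430.55357143] 56 [ 466.8 -290.8   19.4   17.1   87.4]
dark [251.5 312.5] 22 [535.9  -5.2  53.6  10.5  73.2]
dark [279. 337.] 21 [468.8 -62.5   9.8   9.7  89.2]
dark [281.8 282.5] 20 [464.5  70.1  10.4  10.3  44.6]
dark [318.55 431.55] 20 [ 371.  -287.6    5.3   27.    60.9]
dark [278.30769231 319.61538462] 13 [471.3 -20.3   4.5  32.8  41.2]
```

```bash
python3 -m jog '[[0,0,18,34,-57.2,-3,-1],[0,0,18,34,-57.2,-3,-1],[0,0,18,34,-57.2,-3,-1],[0,0,18,34,-57.2,-3,-1],[0,0,18,34,-57.2,-3,-1]]'
```

```text
clock: 1.3
tcp_pos: [0.2893, 0.3651, 0.2394]
eef_rot: [[0.001, -0.039, 0.999], [0.0, 0.999, 0.039], [-1.0, 0.0, 0.001]]
force: [1.5, 1.4, 1.0]
gripper_width: 0.997
```

```bash
python3 -m jog '[[0,0,0,21.4,-36,-2,-1],[0,0,0,21.4,-36,-2,-1],[0,0,0,21.4,-36,-2,-1],[0,0,0,21.4,-36,-2,-1],[0,0,0,21.4,-36,-2,-1]]'
python3 -m jog '[[0,0,0,10.5,-17.5,-1,-1],[0,0,0,10.5,-17.5,-1,-1],[0,0,0,10.5,-17.5,-1,-1],[0,0,0,10.5,-17.5,-1,-1],[0,0,0,10.5,-17.5,-1,-1]]'
python3 - <<'E'
from h import *
i=r.camera_info("wrist");im=r.capture("wrist");cv2.imwrite("pics/w1.png",im[:,:,::-1])
print(i,r.observe()["tcp_pos"])
np.save("w1.npy",i,allow_pickle=True)
for q in["cap_center","nut","collar_rim","plate"]:
    print(q,[(d["pixel"],round(d["p"],2)) for d in r.find_in("wrist",q)])
E
```

```text
clock: 1.8
tcp_pos: [0.417, 0.15, 0.2278]
eef_rot: [[0.002, -0.039, 0.999], [0.001, 0.999, 0.039], [-1.0, 0.001, 0.002]]
force: [1.8, 0.2, -0.4]
gripper_width: 1.0
clock: 2.3
tcp_pos: [0.5235, -0.0294, 0.2168]
eef_rot: [[0.002, -0.035, 0.999], [-0.0, 0.999, 0.035], [-1.0, -0.0, 0.001]]
force: [-0.4, 1.3, -0.3]
gripper_width: 0.999
{'mtx': array([[407.0782566 ,   0.        , 321.83511377],
       [  0.        , 407.0782566 , 240.74373638],
       [  0.        ,   0.        ,   1.        ]]), 'extrinsics': array([[-3.55934544e-02,  9.99366340e-01,  1.53388039e-04,
         4.63269940e-02],
       [-9.59474982e-01, -3.41297500e-02, -2.79719359e-01,
         5.29019758e-01],
       [-2.79536877e-01, -1.01033502e-02,  9.60081797e-01,
        -2.00525517e-01],
       [ 0.00000000e+00,  0.00000000e+00,  0.00000000e+00,
         1.00000000e+00]])} [ 0.52280541 -0.02796328  0.21695967]
cap_center [([29.3, 310.5], 0.97), ([263.2, 168.9], 0.97), ([197.7, 367.7], 0.81)]
nut [([230.0, 329.9], 0.72)]
collar_rim [([228.4, 330.0], 0.69), ([303.4, 0.0], 0.57)]
plate [([231.5, 330.8], 0.64)]
```

View pics/w1.png

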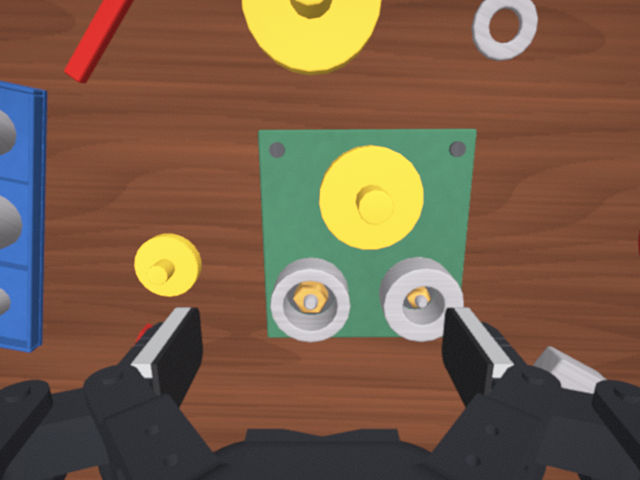

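Run:
```python
from h import *
im=cv2.imread("pics/w1.png");i=np.load("w1.npy",allow_pickle=True).item()
b,g,rd=[im[:,:,k].astype(int) for k in range(3)]
yel=(rd>150)&(g>130)&(b<110);yel[:120]=0
q=big(yel,1)[0]
# bright disc top
print("disc",rect(q,"wrist",.049,i))
gr=(g>rd+25)&(g>b+15);pl=big(gr)[0];print("plate",rect(pl,"wrist",.015,i))
p=ray("wrist",pl,.015,i)[:,:2]*1000
for zoff in[0]:
  c=np.array([545.4,7]);
cr=cv2.resize(im[250:350,260:470],None,fx=3.8,fy=3.8,interpolation=2)
cv2.imwrite("pics/w1c.png",cr)
for c in [(303,310),(303,422)]:print(c,ray("wrist",[(c[0]-5,c[1])],.045,i))
for col,row in[(260,130),(475,129),(464,336),(268,337)]:print(ray("wrist",[(row,col)],.015,i))
```

```text
disc [505.2   7.4  76.1  75.6   2. ]
plate [546.2   8.3 178.6 168.4   2.3]
(303, 310) [[ 0.58652837 -0.03480978  0.045     ]]
(303, 422) [[0.58339155 0.05343504 0.045     ]]
[[ 0.46069051 -0.07769562  0.015     ]]
[[0.45404455 0.08800708 0.015     ]]
[[0.63205318 0.10330135 0.015     ]]
[[ 0.63927384 -0.07177212  0.015     ]]
```

View pics/w1c.png

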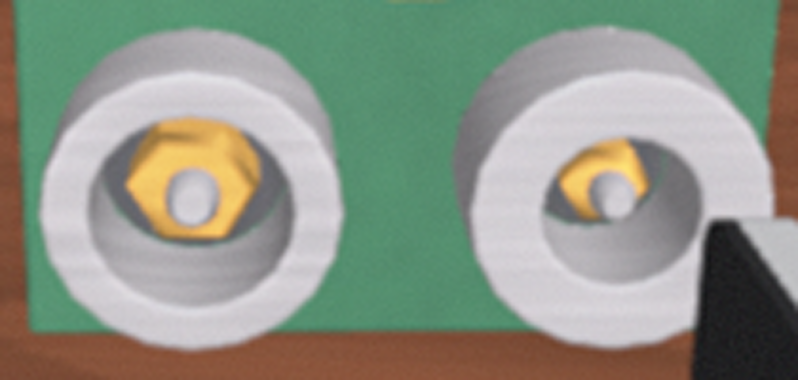

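```bash
python3 -m jog '[[0,0,0,-1.8,3.4,-5,-1],[0,0,0,-1.8,3.4,-9,-1],[0,0,0,-1.8,3.4,-14.6,-1],[0,0,0,-1.8,3.4,-14.6,-1],[0,0,0,-1.8,3.4,-14.6,-1]]'
python3 -m jog '[[0,0,0,0,0,0,1],[0,0,0,0,0,0,1],[0,0,0,0,0,0,1],[0,0,0,0,0,0,1],[0,0,0,0,0,0,1]]'
```

```text
clock: 3.05
tcp_pos: [0.5024, 0.0112, 0.0719]
eef_rot: [[-0.0, -0.042, 0.999], [0.001, 0.999, 0.042], [-1.0, 0.001, -0.0]]
force: [0.8, -0.1, 1.4]
gripper_width: 1.001
clock: 3.55
tcp_pos: [0.5039, 0.0079, 0.0742]
eef_rot: [[0.003, -0.04, 0.999], [-0.006, 0.999, 0.04], [-1.0, -0.007, 0.002]]
force: [-3.2, -17.0, 8.9]
gripper_width: 0.257
```

```bash
python3 -m jog '[[0,0,0,0,-0.2,0.5,1],[0,0,0,0,-0.2,1.5,1],[0,0,0,0,-0.1,3.5,1],[0,0,0,0,-0.1,6,1],[0,0,0,0,-0.1,6,1]]'
python3 - <<'E'
from h import *
i=r.camera_info("wrist");np.save("w2.npy",i,allow_pickle=True);im=r.capture("wrist");cv2.imwrite("pics/w2.png",im[:,:,::-1])
print(r.observe()["gripper_width"],r.observe()["force"])
E
```

```text
clock: 4.05
tcp_pos: [0.5058, 0.0067, 0.1383]
eef_rot: [[0.008, -0.04, 0.999], [-0.007, 0.999, 0.04], [-1.0, -0.007, 0.008]]
force: [0.8, -0.1, 0.4]
gripper_width: 0.254
0.25961557574324856 [ 0.71400963 -0.94935738 -1.26553124]
```

View pics/w2.png

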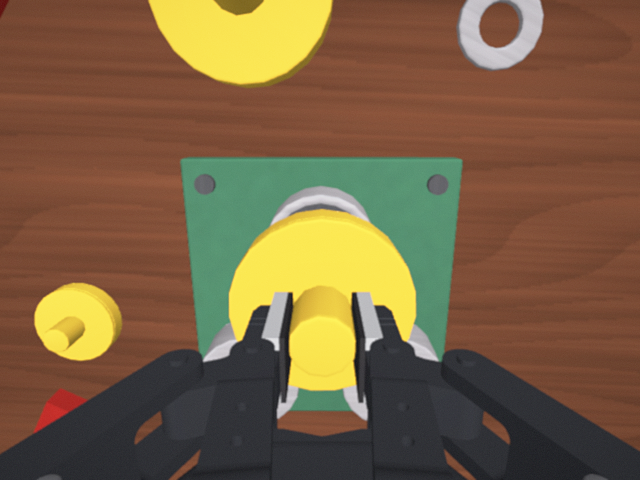

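```bash
python3 -m jog '[[0,0,0,2.6,28.8,0,1],[0,0,0,2.6,28.8,0,1],[0,0,0,2.6,28.8,0,1],[0,0,0,2.6,28.8,0,1],[0,0,0,2.6,28.8,0,1]]'
python3 -m jog '[[0,0,0,0.4,4,-1,1],[0,0,0,0.4,4,-2,1],[0,0,0,0.4,4,-5,1],[0,0,0,0.4,4,-7,1],[0,0,0,0.4,4,-7,1]]'
```

```text
clock: 4.6
tcp_pos: [0.5267, 0.2579, 0.1353]
eef_rot: [[0.005, -0.04, 0.999], [-0.007, 0.999, 0.04], [-1.0, -0.007, 0.005]]
force: [2.2, -0.4, 0.4]
gripper_width: 0.258
clock: 5.1
tcp_pos: [0.5278, 0.2968, 0.0609]
eef_rot: [[-0.002, -0.04, 0.999], [-0.009, 0.999, 0.04], [-1.0, -0.009, -0.002]]
force: [-0.1, -0.6, -0.8]
gripper_width: 0.254
```

```bash
python3 -m jog '[[0,0,0,0.4,-0.2,-0.5,1],[0,0,0,0.4,-0.2,-1.0,1],[0,0,0,0.4,-0.2,-1.3,1],[0,0,0,0.4,-0.2,-1.5,1],[0,0,0,0.4,-0.2,-1.5,1]]'
```

```text
clock: 5.6
tcp_pos: [0.5323, 0.2944, 0.0482]
eef_rot: [[-0.001, -0.039, 0.999], [-0.009, 0.999, 0.039], [-1.0, -0.009, -0.001]]
force: [-7.7, -5.6, 13.2]
gripper_width: 0.258
```

```bash
python3 -m jog '[[0,0,0,0,0,0,0],[0,0,0,0,0,0,-1],[0,0,0,0,0,0.5,-1],[0,0,0,0,0,3,-1],[0,0,0,0,0,8,-1]]'
python3 -m jog '[[0,0,0,0,0,6,-1],[0,0,-8,0,-5,10,-1],[0,0,-12,0,-10,14,-1],[0,0,-12,0,-15,17,-1],[0,0,-12,0,-20,17,-1]]'
python3 - <<'E'
from h import *
for c in("scene","top"):
    im=r.capture(c);cv2.imwrite(f"pics/{c}3.png",im[:,:,::-1])
a=cv2.imread("pics/scene3.png")[200:320,400:520];b=cv2.imread("pics/top3.png")[200:320,140:340]
cv2.imwrite("pics/m3.png",np.hstack([cv2.resize(a,(300,300)),cv2.resize(b,(500,300))]))
E
```

```text
clock: 6.1
tcp_pos: [0.5297, 0.2936, 0.1252]
eef_rot: [[-0.008, -0.04, 0.999], [-0.011, 0.999, 0.039], [-1.0, -0.011, -0.008]]
force: [1.0, -0.0, -0.4]
gripper_width: 0.998
clock: 6.6
tcp_pos: [0.5302, 0.1283, 0.289]
eef_rot: [[-0.006, 0.168, 0.986], [-0.009, 0.986, -0.168], [-1.0, -0.01, -0.004]]
force: [1.1, -0.5, -0.2]
gripper_width: 0.999
```

View pics/m3.png

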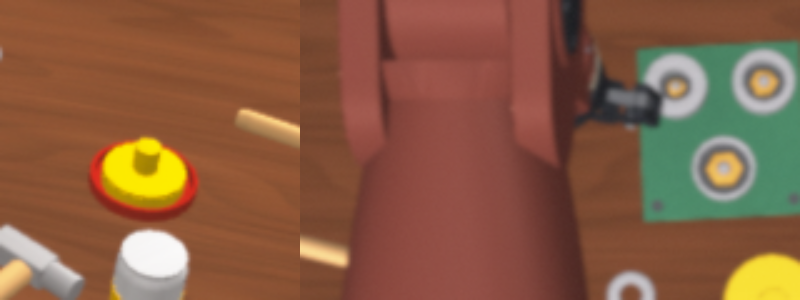

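```bash
python3 -m jog '[[0,0,0,1.5,-28,1,-1],[0,0,0,1.5,-28,1,-1],[0,0,0,1.5,-28,1,-1],[0,0,0,1.5,-28,1,-1],[0,0,0,1.5,-28,1,-1]]'
python3 -m jog '[[0,0,0,0,-4,0,-1],[0,0,0,0,-4,0,-1]]'
python3 - <<'E'
from h import *
i=r.camera_info("wrist");np.save("w4.npy",i,allow_pickle=True);im=r.capture("wrist");cv2.imwrite("pics/w4.png",im[:,:,::-1])
print(r.observe()["tcp_pos"])
for q in["nut","socket_large_center","tray","collar_rim"]:
    print(q,[(d["pixel"],round(d["p"],2)) for d in r.find_in("wrist",q)])
E
```

```text
clock: 7.2
tcp_pos: [0.5438, -0.1217, 0.2972]
eef_rot: [[-0.005, 0.174, 0.985], [-0.011, 0.985, -0.174], [-1.0, -0.011, -0.003]]
force: [0.9, 0.3, 0.1]
gripper_width: 1.001
clock: 7.4
tcp_pos: [0.5435, -0.1661, 0.2965]
eef_rot: [[-0.006, 0.178, 0.984], [-0.011, 0.984, -0.178], [-1.0, -0.012, -0.004]]
force: [-0.3, 0.2, 0.2]
gripper_width: 1.003
[ 0.54352803 -0.16373205  0.29673051]
nut [([160.5, 489.7], 0.76), ([40.3, 260.5], 0.68)]
socket_large_center [([31.6, 110.1], 0.8), ([159.7, 488.8], 0.7), ([223.6, 185.1], 0.66)]
tray [([193.5, 205.0], 0.85)]
collar_rim [([156.1, 486.9], 0.94), ([254.1, 42.5], 0.64)]
```

View pics/w4.png

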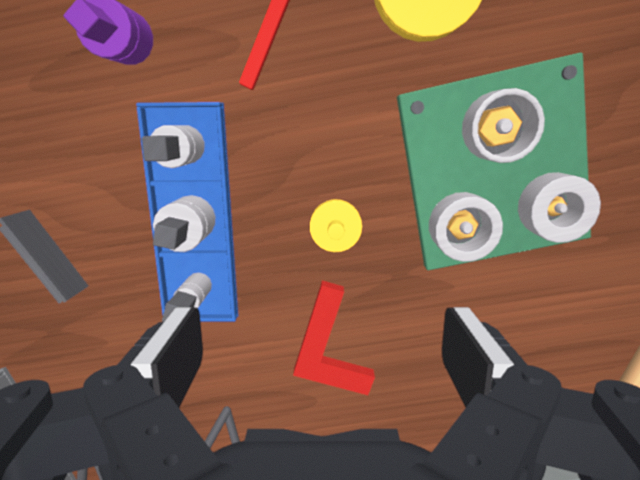

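```bash
python3 -m jog '[[0.6,-0.3,0,-0.2,-14.2,-9.7,-1],[0.6,-0.3,0,-0.2,-14.2,-9.7,-1],[0.6,-0.3,0,-0.2,-14.2,-9.7,-1],[0.6,-0.3,0,-0.2,-14.2,-9.7,-1],[0.6,-0.3,0,-0.2,-14.2,-9.7,-1]]'
python3 - <<'E'
from h import *
i=r.camera_info("wrist");np.save("w5.npy",i,allow_pickle=True);im=r.capture("wrist")[:,:,::-1].copy();cv2.imwrite("pics/w5.png",im)
print(r.observe()["tcp_pos"])
# predicted: post top square at tray centre, yaw options
rc=proj("wrist",[.5407,-.3061,.081],i)[0];print(rc)
# w4: nut & rim
j=np.load("w4.npy",allow_pickle=True).item();m=cv2.imread("pics/w4.png");b,g,rd=[m[:,:,k].astype(int) for k in range(3)]
gr=(g>rd+25)&(g>b+15);print("plate",rect(big(gr)[0],"wrist",.015,j))
gold=(rd>190)&(g>130)&(b<130);gold[:90]=0;gold[160:]=0;gold[:,:450]=0;q=big(gold)[0];print("nut",len(q),rect(q,"wrist",.033,j))
col=(abs(rd-g)<25)&(abs(b-g)<25)&(rd>120);col[:,:440]=0;col[:80]=0;col[166:]=0;q=big(col)[0];print("rim",rect(q,"wrist",.045,j))
r0,c0=int(rc[0]),int(rc[1]);cv2.imwrite("pics/w5c.png",cv2.resize(im[r0-100:r0+80,c0-130:c0+130],None,fx=3,fy=3))
print(r0-100,c0-130)
E
```

```text
clock: 8.15
tcp_pos: [0.5411, -0.3026, 0.198]
eef_rot: [[-0.002, 0.173, 0.985], [0.002, 0.985, -0.173], [-1.0, 0.002, -0.003]]
force: [0.6, 1.0, 0.1]
gripper_width: 0.996
[ 0.54179741 -0.30161582  0.19977615]
[242.58668329 312.88693413]
plate [546.5   7.3 178.8 170.    2.3]
nut 887 [504.5   5.6  32.6  34.7  57.5]
rim [504.5   2.7  70.7  63.1  85.2]
142 182
```

View pics/w5c.png

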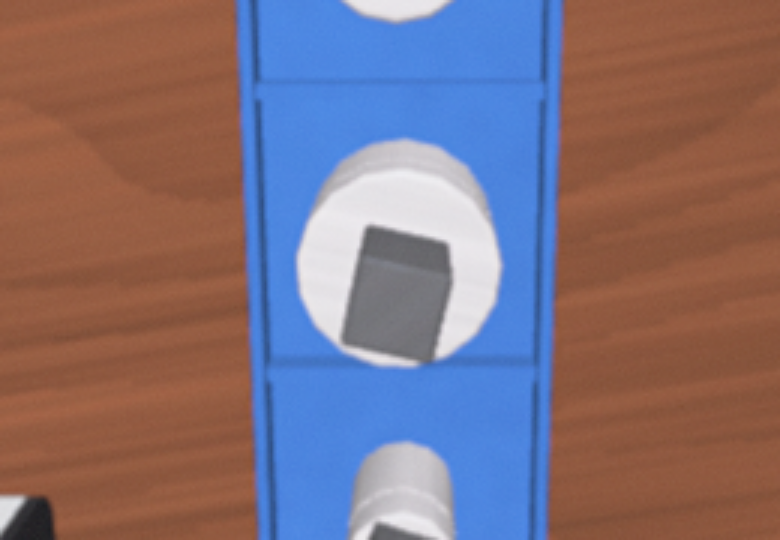

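Run:
```python
from h import *
i=np.load("w5.npy",allow_pickle=True).item()
c=np.array([(360,257),(452,275),(434,362),(343,344)])/3.
p=ray("wrist",np.c_[c[:,1]+142,c[:,0]+182],.081,i)[:,:2]*1000
print(p,p.mean(0));d=np.roll(p,-1,0)-p;print(np.hypot(*d.T),np.degrees(np.arctan2(d[:,1],d[:,0])))
o=r.observe()["eef_rot"];print(np.degrees(np.arctan2(o[1,1],o[0,1])),r.observe()["tcp_pos"])
```

```text
[[ 530.22228441 -310.95294099]
 [ 537.19160454 -293.14877986]
 [ 555.06228369 -299.94156857]
 [ 547.90550894 -317.87825099]] [ 542.59542039 -305.4803851 ]
[19.11961236 19.11813672 19.31175811 18.99095438] [  68.62247235  -20.81219965 -111.75210553  158.61311778]
80.08521320161148 [ 0.54179741 -0.30161582  0.19977615]
```

```bash
python3 -m jog '[[0,0,-8,0.1,-0.35,-4,-1],[0,0,-11.4,0.1,-0.35,-7,-1],[0,0,-11.4,0.1,-0.35,-10,-1],[0,0,-11.4,0.1,-0.35,-12.6,-1],[0,0,-11.4,0.1,-0.35,-12.6,-1]]'
python3 - <<'E'
from h import *
s=r.observe();print(s["tcp_pos"],s["eef_rot"].round(3))
E
```

```text
clock: 8.7
tcp_pos: [0.5421, -0.3019, 0.0715]
eef_rot: [[-0.004, 0.361, 0.932], [0.005, 0.932, -0.361], [-1.0, 0.003, -0.005]]
force: [-0.5, 0.6, -0.5]
gripper_width: 0.996
[ 0.54208717 -0.30192766  0.07151849] [[-0.004  0.361  0.932]
 [ 0.005  0.932 -0.361]
 [-1.     0.003 -0.005]]
```

```bash
python3 -m jog '[[-0.3,-0.2,0,0.05,-0.35,0.15,-1],[-0.3,-0.2,0,0.05,-0.35,0.15,-1],[-0.3,-0.2,0,0.05,-0.35,0.15,-1]]'
python3 -m jog '[[0,0,0,0,0,0,0.2],[0,0,0,0,0,0,0.5],[0,0,0,0,0,0,1],[0,0,0,0,0,0,1],[0,0,0,0,0,0,1]]'
```

```text
clock: 9.0
tcp_pos: [0.5437, -0.3059, 0.0754]
eef_rot: [[0.002, 0.361, 0.933], [-0.003, 0.933, -0.361], [-1.0, -0.002, 0.003]]
force: [0.6, -0.1, -0.1]
gripper_width: 1.0
clock: 9.5
tcp_pos: [0.5437, -0.306, 0.0754]
eef_rot: [[0.002, 0.361, 0.933], [-0.003, 0.933, -0.361], [-1.0, -0.002, 0.003]]
force: [-1.0, -0.5, 1.3]
gripper_width: 0.221
```

```bash
python3 -m jog '[[0,0,0,0,0,3,1],[0,0,0,0,0,7,1],[0,0,8,-1,5,9,1],[0,0,16,-1,10,9,1],[0,0,23.6,-2,15,9,1]]'
python3 -m jog '[[0,0,0,-2,18,0,1],[0,0,0,-2,18,0,1],[0,0,0,-2,18,0,1],[0,0,0,-2,18,0,1],[0,0,0,-2,18,0,1]]'
python3 - <<'E'
from h import *
s=r.observe();o=s["eef_rot"];print(s["tcp_pos"],o.round(4),np.degrees(np.arctan2(o[1,1],o[0,1])),s["gripper_width"])
E
```

```text
clock: 10.0
tcp_pos: [0.5247, -0.16, 0.1657]
eef_rot: [[0.004, -0.047, 0.999], [-0.002, 0.999, 0.047], [-1.0, -0.002, 0.004]]
force: [0.4, 0.6, -3.8]
gripper_width: 0.218
clock: 10.5
tcp_pos: [0.5036, 0.0238, 0.1653]
eef_rot: [[0.003, -0.052, 0.999], [-0.0, 0.999, 0.052], [-1.0, -0.0, 0.003]]
force: [0.2, -0.2, -2.7]
gripper_width: 0.217
[0.50358645 0.02380205 0.16530278] [[ 3.100e-03 -5.160e-02  9.987e-01]
 [-2.000e-04  9.987e-01  5.160e-02]
 [-1.000e+00 -4.000e-04  3.100e-03]] 92.95676363535763 0.21706250523044568
```

```bash
python3 -m jog '[[0,0.2,-0.7,0.07,-1.8,-2,1],[0,0.2,-0.7,0.07,-1.8,-4.2,1],[0,0.2,-0.7,0.07,-1.8,-4.2,1],[0,0.2,-0.7,0.07,-1.8,-4.2,1]]'
python3 - <<'E'
from h import *
s=r.observe();o=s["eef_rot"];print(s["tcp_pos"],o.round(4),np.degrees(np.arctan2(o[1,1],o[0,1])),s["force"])
i=r.camera_info("wrist");np.save("w6.npy",i,allow_pickle=True)
w=r.capture("wrist")[:,:,::-1];t=r.capture("scene")[:,:,::-1]
cv2.imwrite("pics/w6.png",w);cv2.imwrite("pics/s6.png",t)
cv2.imwrite("pics/m6.png",np.hstack([cv2.resize(w[130:430,170:470],(400,400)),cv2.resize(t[180:300,280:400],(400,400))]))
E
```

```text
clock: 10.9
tcp_pos: [0.5038, 0.0056, 0.1232]
eef_rot: [[-0.002, -0.039, 0.999], [0.0, 0.999, 0.039], [-1.0, 0.0, -0.002]]
force: [0.2, 0.2, -2.7]
gripper_width: 0.222
[0.50383379 0.00564242 0.12317865] [[-1.700e-03 -3.900e-02  9.992e-01]
 [ 1.000e-04  9.992e-01  3.900e-02]
 [-1.000e+00  2.000e-04 -1.700e-03]] 92.23434502899109 [ 0.24337751  0.22185677 -2.69921482]
```

View pics/m6.png

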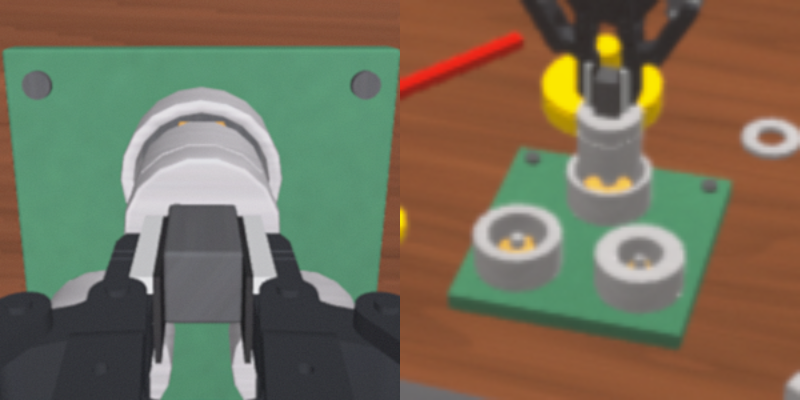

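Run:
```python
from h import *
i=np.load("w6.npy",allow_pickle=True).item()
f=lambda x,y:(130+y*.75,170+x*.75)
print(ray("wrist",[f(163,254),f(243,254),f(242,322),f(164,322)],.1288,i)*1000)
# collar outer rim left/right extremes & front
print(ray("wrist",[f(122,172),f(281,172)],.045,i)*1000, ray("wrist",[f(201,101)],.045,i)*1000)
im=cv2.imread("pics/w6.png");b,g,rd=[im[:,:,k].astype(int) for k in range(3)]
q=big((g>rd+25)&(g>b+15))[0];e=q[q[:,0]<330]
p=ray("wrist",q,.015,i)*1000;print(p[:,0].min(),p[:,1].min(),p[:,1].max())
```

```text
[[494.91527625  -2.57181447 128.8       ]
 [494.15190561  16.6449595  128.8       ]
 [512.87615994  17.53193681 128.8       ]
 [513.64821452  -1.94897779 128.8       ]]
[[503.24988344 -24.30249442  45.        ]
 [500.76589845  38.0666771   45.        ]] [[473.7338352    5.57205294  45.        ]]
453.17665711010227 -79.10208248587531 93.32833839862074
```

```bash
python3 -m jog '[[0,0.1,0,0.05,0,-0.4,1],[0,0.1,0,0.05,0,-0.8,1],[0,0.1,0,0.05,0,-1.2,1],[0,0.1,0,0.05,0,-1.6,1],[0,0.1,0,0.05,0,-1.8,1]]'
```

```text
clock: 11.5
tcp_pos: [0.505, 0.0057, 0.1058]
eef_rot: [[-0.002, -0.039, 0.999], [-0.0, 0.999, 0.039], [-1.0, -0.0, -0.002]]
force: [-0.3, 0.5, -3.3]
gripper_width: 0.221
```

```bash
python3 -m jog '[[0,0.1,0,0,0,-0.2,1],[0,0.1,0,0,0,-0.4,1],[0,0.1,0,0,0,-0.6,1],[0,0.1,0,0,0,-0.8,1],[0,0.1,0,0,0,-1.0,1]]'
```

```text
clock: 12.0
tcp_pos: [0.505, 0.0056, 0.0957]
eef_rot: [[-0.003, -0.039, 0.999], [-0.0, 0.999, 0.039], [-1.0, -0.0, -0.003]]
force: [-0.6, -0.6, -4.0]
gripper_width: 0.223
```

```bash
python3 -m jog '[[0,0,0,0,0,-0.3,1],[0,0,0,0,0,-0.6,1],[0,0,0,0,0,-0.8,1],[0,0,0,0,0,-0.9,1],[0,0,0,0,0,-1.0,1]]'
```

```text
clock: 12.5
tcp_pos: [0.505, 0.0056, 0.0863]
eef_rot: [[-0.003, -0.039, 0.999], [-0.001, 0.999, 0.039], [-1.0, -0.0, -0.003]]
force: [-6.3, 0.0, 11.9]
gripper_width: 0.218
```

```bash
python3 -m jog '[[0,-0.2,0,0,0,-0.05,1],[0,-0.2,0,0,0,-0.1,1],[0,-0.2,0,0,0,-0.1,1],[0,-0.2,0,0,0,-0.1,1]]'
python3 - <<'E'
from h import *
t=r.capture("scene")[:,:,::-1];w=r.capture("wrist")[:,:,::-1]
s=r.observe();print(s["tcp_pos"],s["force"],s["ft_torque"],s["gripper_width"])
cv2.imwrite("pics/m7.png",np.hstack([cv2.resize(t[170:320,130:510],(560,400),interpolation=2),cv2.resize(w[130:430,245:395],(200,400))]))
E
```

```text
clock: 12.9
tcp_pos: [0.5051, 0.0056, 0.0863]
eef_rot: [[0.001, -0.039, 0.999], [-0.001, 0.999, 0.039], [-1.0, -0.001, 0.001]]
force: [-5.3, -0.6, 8.3]
gripper_width: 0.221
[0.50510891 0.00551164 0.08627408] [-5.26518708 -0.68489014  7.90612399] [0.23072185 1.33295848 0.1087462 ] 0.22296938400781588
```

View pics/m7.png

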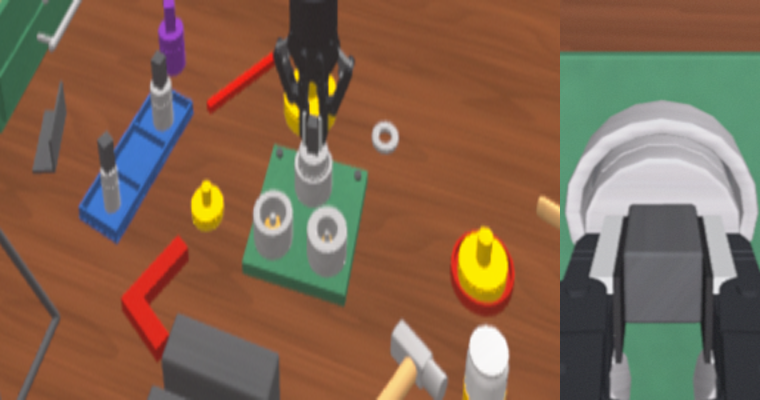

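```bash
python3 -m jog '[[0,0,0,-0.03,0,-0.15,1],[0,0,0,-0.03,0,-0.25,1],[0,0,0,-0.03,0,-0.25,1],[0,0,0,-0.03,0,-0.25,1],[0,0,0,-0.03,0,-0.25,1]]'
```

```text
clock: 13.5
tcp_pos: [0.5051, 0.0055, 0.0862]
eef_rot: [[0.002, -0.04, 0.999], [-0.001, 0.999, 0.04], [-1.0, -0.001, 0.002]]
force: [-11.3, -0.0, 20.3]
gripper_width: 0.219
```

Fully home: z does not change under about 23 N of push.

```bash
python3 -c "
from rig import r
print(r.hand_in())"
```

```text
the job is handed in; nothing more can be done
None
```

The large socket is fully home on the nut, upright and still held in the gripper. I handed the job in at about 13.5 s of the 72 s allowed.

- **Cap:** I lifted the middle-sized yellow cap off the nut and stood it, knob up, in the red dish. A later scene picture shows it still standing there.
- **Choice of socket:** The two open collars measured about 43 mm and 33 mm in bore, the middle and small sizes. That left the large nut under the cap, so I tried the large socket first and it fitted. The small and middle sockets never left the tray.
- **Seating:** The socket slid past the collar rim and the nut's top with no sideways load. It stopped with its mouth about 18 mm below the nut's top, as expected for a fit. It did not sink further with 20 N measured at the wrist, and the tilt is about 0.1°.
- **Disagreements:** The wrist camera's positions were about 1.5–2 mm off the arm's own readings, which did not affect the fit. A sideways force of about 11 N remained at the end under the final push.

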